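# Fit the spacer and drive gear on a gate-drive shaft and hold the gear home

### The job

Assemble the output shaft of the grey gate-drive unit: first slide the plain steel spacer ring over the shaft so that it lies on the sprung seat, and let go of it. Then take the steel gear by its hub, toothed rim downwards, turn it until the lugs in its bore mesh with the ribs of the shaft, slide it down onto the spacer and press it fully home until the spring underneath is completely compressed. Finish while still holding it pressed down (the retaining clip is fitted afterwards, so do not let go or ease off), and leave the other things on the bench where they are.

Things in the scene. Friction and masses are not known exactly. Their poses are not given: they have to be found in the camera images.
- drive_unit: Fixed grey gear housing, 104 x 104 mm at the foot, 40 mm high, with a steel shaft standing upright on its top; its place and yaw vary. Origin: on the bench surface under the shaft's axis; z up. The shaft does not turn.
- shaft_tip (a point): Tip of the shaft, on its axis, 104 mm above the bench; axes as drive_unit. The shaft's core is round, 17 mm in diameter, its top 7 mm coned.
- rib_top (a point): Point on the shaft's axis level with the upper ends of its ribs, 88 mm above the bench; axes as drive_unit. Four straight ribs run from here down to the housing and point along this frame's +x, -x, +y and -y; each is 6 mm wide and reaches 12 mm from the axis. Their upper ends are ridged like a roof (top 3 mm).
- seat (a joint): Sprung seat ring round the foot of the shaft, 48 mm across, 6 mm thick: how far it is pushed down, m. 0 = up, its top 56 mm above the bench; 0.008 = spring fully compressed, hard stop, top 48 mm above the bench. Spring force 7 N at the top, 13.4 N at the bottom; the weight of spacer and gear (about 3.4 N) does not move it.
- spacer_center (a point): Centre (half-way up) of the loose plain steel spacer ring, lying flat on the bench: 44 mm outside diameter, 28 mm bore, 18 mm high, about 0.1 kg. z along the bore; either side may be up.
- gear_center (a point): Centre (half-way up) of the loose steel gear, 40 mm high, about 0.25 kg, lying on the bench toothed rim down. The rim is 69 mm in diameter and the lowest 12 mm; above it a plain round hub, 42 mm in diameter, 28 mm high, to take hold of. z points up along the bore, from rim to hub.
- gear_underside (a point): Centre of the gear's underside; axes as gear_center. The through bore is 29 mm wide, with four full-height lugs reaching in to 10 mm from the axis at 45, 135, 225, 315 degrees from x; the slots between, along +x, -x, +y, -y, are 8.5 mm wide and pass over the ribs within about 5 degrees. Height above the bench: 85-88 mm blocked on the ribs, 74 mm on the spacer, 66 mm fully home.
- padlock: Bystander, to be left alone: brass padlock lying flat, 68 x 42 x 16 (mm). Origin at the centre of its underside.
- lock_cylinder: Bystander, to be left alone: steel-coloured euro profile lock cylinder lying flat, 33 x 62 x 17 (mm). Origin at the centre of its underside.
- screwdriver: Bystander, to be left alone: screwdriver with a yellow handle, lying, 168 long, 30 high (mm). Origin at the centre of its underside.
- cream_ring: Bystander, to be left alone: plain cream-coloured non-metal ring lying flat, 62 across, 16 high (mm). Origin at the centre of its underside.
- carton: Bystander, to be left alone: closed blue-grey carton, 133 x 71 x 58 (mm). Origin at the centre of its underside.
- key: Bystander, to be left alone: key with a black round head lying flat, 31 x 66 x 8 (mm). Origin at the centre of its underside.
- screw_jar: Bystander, to be left alone: clear screw jar with a red lid, 65 across, 99 high (mm). Origin at the centre of its underside.
- tape_measure: Bystander, to be left alone: yellow tape measure standing on edge, 33 x 70 x 60 (mm). Origin at the centre of its underside.
Not all that is in view belongs to the job. What is shaped like the part that bears gear_center but green is not meant.

How it is judged:
By the outcome, as a careful person would: the job done as asked, in the order asked, and still so for the second after the job is handed in, while the arm keeps its last pose, push and grip.
It also fails if it takes over 64 s, if anything falls off the work surface, if the arm or the gripper's body presses on something with over 40 N, if the wrist force passes 120 N, or if a joint passes its speed limit or range.

### The arm

A 6-joint arm with a two-finger parallel gripper is mounted at the origin on a cart in front of the work surface, level with it; the furniture and walls round the work are solid. World frame = base frame: x ahead of the robot, y to its left, z up, the work surface at z = 0. Lengths are in m, angles in rad, forces in N, time in s.
With the tool pointing down it reaches from about 0.25 to 0.775 m from the base axis. Payload 4 kg.
Tool frame: the origin (TCP) lies at the very end of the fingers, on their centre line; the grasp point (between the pads) lies 19 mm behind it; z points along the fingers, y is the line along which they close (so a half turn about z gives the same grasp; the last joint's range is limited). The gripper opens to 85 mm and grips with 20 to 120 N. Pads are 22 mm wide; open, the fingers measure 114 mm over their backs; the gripper's body (76 mm by 85 mm) begins 54 mm behind the grasp point. The pads swing forward as they close: fully open they stand 13 mm farther back than shut.
Start: joints at [1.07, 0.087, 1.371, -0, 1.684, -0.103], TCP at [0.213, 0.507, 0.231] pointing down, gripper open.
Joint ranges: [-3.1, 3.1], [-0.76, 2.03], [0.27, 2.55], [-1.08, 4.22], [0.17, 2.65], [-2.57, 2.57]. Speed limits (rad/s): [2.79, 2.79, 3.14, 3.14, 3.14, 3.14].

### API

Orientations are given as a 3x3 rotation matrix whose columns are the frame's x, y, z axes.
In Python, from cell import ctrl, capture, get_calibration, order gives the robot as it stands.
- The arm moves only by the shell command python3 -m handwheel 'ROWS' [OPENING] [FORCE]. ROWS is JSON, a list of rows, each an object with "delta_pos": the shift along the world's x, y, z in m, a list of three; "spin": the turn about the world's z in rad. In form: [{"delta_pos": [tx, ty, tz], "spin": spin}, ...]. A call has exactly 8 rows; each row shifts and turns the commanded pose from where the row before left it; what a row does not reach is not made up. A row lasts 1/12 s, in which the tool goes at most 41.7 mm and 7.16 degrees, less where a joint would pass 70% of its speed; a pose out of reach is approached as far as the arm can. A call with a gripper value outside its range is refused whole. OPENING is the finger opening in m, from 0 to 0.0854, set as the call begins (- or left out, the last holds). The fingers move at their own pace and stop on an object; FORCE is the grip in N (left out, the last holds). Time passes only in rows, so rows that do not move let the fingers close, or fill a call up. It gives the time, the measured TCP pose, the force, the opening and the grip force at its end, in the units of the state.
- ctrl.state(): the state, without advancing time (a new reading comes with each control period).
- capture(name): name is "scene" or "top" or "wrist"; returns the picture (400x640x3 uint8, blue, green, red); there is no depth.
- get_calibration(name): a dict with "vertical_fov" (degrees; the focal length in pixels is half the picture's height over the tangent of half this angle, whatever the lens; pixels are square), "cx", "cy" (the principal point, pixels), "R" (3x3) and "t" (3): a world point X has camera coordinates R X + t. Camera axes: x right, y down, z forward; pixel columns grow to the right and rows downward; lengths in m; the calibration is good to about 2 mm. A picture is of the moment at which its call begins: read the wrist's pose just before it. get_calibration takes no time and is no camera call; for the wrist camera it gives the pose at the moment of the call.
- order.sign_off(): hands the job in; it is judged then, once.
The state is a dict: "time_s": time; "joints": joint angles; "qvel": joint speeds; "tau": joint torques, N m; "position": TCP position; "eef_rot": TCP orientation; "ft_force": force on the tool from outside, world axes, zero at the start; "torque": the same for the moment, N m; "opening": finger opening in m; "grip_force": force on a finger pad.
Only numpy, scipy, OpenCV 4.12 (cv2) and the standard library are available. Lean on these libraries where they do the work, as an engineer would, in place of code of your own. Each camera call takes 0.05 s, during which the arm holds its last target. There are 200 camera calls.

## Working session

There is one attempt and no reset: what is moved stays moved. The work goes in short steps, Python scripts to look and compute and a shell command to move; the robot and the scene stay as the last step left them, time stands still between calls to the robot, and variables do not carry over. Pictures are saved under pics/ and viewed, at most 10 in all, crops included, and the job is handed in when it is done.

```bash
ls; mkdir -p pics
cat > h.py <<'E'
import numpy as np, cv2
from cell import ctrl, capture, get_calibration, order
def cal(n):
    c=get_calibration(n); R=np.array(c["R"]);t=np.array(c["t"])
    f=200/np.tan(np.radians(c["vertical_fov"])/2); return f,c["cx"],c["cy"],R,t
def ray(c,u,v):
    f,cx,cy,R,t=c; d=R.T@np.array([(u-cx)/f,(v-cy)/f,1]); return -R.T@t,d
def onz(c,u,v,z):
    o,d=ray(c,u,v); return o+d*(z-o[2])/d[2]
def proj(c,X):
    f,cx,cy,R,t=c; p=R@np.array(X)+t; return f*p[0]/p[2]+cx,f*p[1]/p[2]+cy
def st():
    s=ctrl.state(); print({k:np.round(s[k],4).tolist() for k in("time_s","position","ft_force","opening","grip_force","joints")}); print(np.round(s["eef_rot"],3).tolist()); return s
E
python3 - <<'E'
from h import *
st()
for n in("scene","top","wrist"):
    c=cal(n); print(n,np.round(c[0],1),c[1],c[2],"cam pos",np.round(-c[3].T@c[4],3),"fwd",np.round(c[3][2],2)); print(get_calibration(n).keys()) 
    im=capture(n); cv2.imwrite(f"pics/{n}0.png",im)
E
```

```text
pics
{'time_s': 0.0, 'position': [0.2128, 0.5066, 0.2301], 'ft_force': [0.1904, 0.5736, -1.0177], 'opening': 0.086, 'grip_force': 0.0, 'joints': [1.0699, 0.088, 1.3723, -0.0, 1.6836, -0.1031]}
[[-0.922, 0.387, -0.001], [0.387, 0.922, -0.002], [0.0, -0.002, -1.0]]
scene 366.4 320.8328900655845 194.50181966272226 cam pos [ 0.095 -0.617  0.654] fwd [ 0.47  0.67 -0.57]
dict_keys(['vertical_fov', 'cx', 'cy', 'R', 't'])
top 447.7 319.2612842998147 203.0399791171387 cam pos [0.255 0.031 1.481] fwd [ 0.21 -0.   -0.98]
dict_keys(['vertical_fov', 'cx', 'cy', 'R', 't'])
wrist 298.1 320.23699442151803 193.58099247986513 cam pos [0.148 0.534 0.372] fwd [ 0.25 -0.11 -0.96]
dict_keys(['vertical_fov', 'cx', 'cy', 'R', 't'])
```

View pics/top0.png

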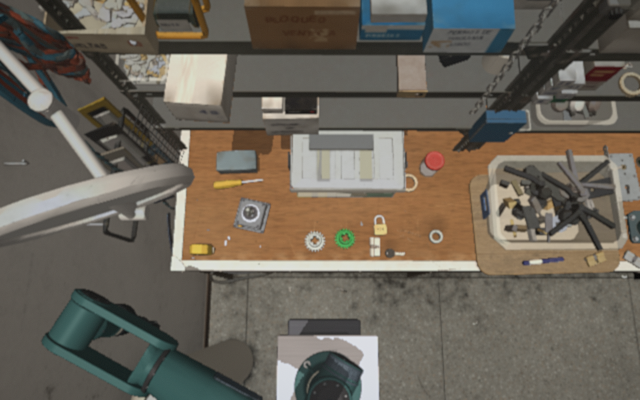

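View pics/scene0.png

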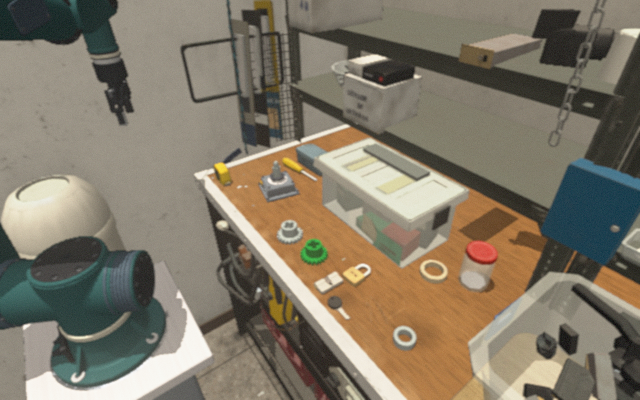

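The top view shows the drive unit at (252,215), the steel gear at (315,241), the green gear at (344,239) and the steel spacer at (436,237). The scene view shows the same parts: gear (290,230), spacer (404,338), shaft tip (277,165).

Run:
```python
from h import *
t=cal("top");s=cal("scene")
for n,u,v,z,a in(("spacer",436,237,.018,(404,333)),("gear",315,240,.04,(290,226)),("tip",252,212,.104,(277,165)),("lock",376,246,.017,(329,282)),("jar",432,158,.099,(481,252))):
    p=onz(t,u,v,z); print(n,p.round(4),"scene",onz(s,*a,z).round(4))
im=cv2.imread("pics/top0.png")[180:280,170:460]
im=cv2.resize(im,None,fx=2.7,fy=2.7,interpolation=cv2.INTER_CUBIC); cv2.imwrite("pics/tc.png",im)
```

```text
spacer [ 0.4611 -0.3565  0.018 ] scene [ 0.4693 -0.3546  0.018 ]
gear [0.4475 0.0417 0.04  ] scene [0.4509 0.0349 0.04  ]
tip [0.5268 0.2389 0.104 ] scene [0.5325 0.2311 0.104 ]
lock [ 0.4312 -0.1583  0.017 ] scene [ 0.4303 -0.162   0.017 ]
jar [ 0.7069 -0.336   0.099 ] scene [ 0.6966 -0.3485  0.099 ]
```

```bash
R='{"delta_pos":[0.032,-0.0265,0],"spin":0}'
python3 -m handwheel '[{"delta_pos":[0.032,-0.0265,0],"spin":0},{"delta_pos":[0.032,-0.0265,0],"spin":0},{"delta_pos":[0.032,-0.0265,0],"spin":0},{"delta_pos":[0.032,-0.0265,0],"spin":0},{"delta_pos":[0.032,-0.0265,0],"spin":0},{"delta_pos":[0.032,-0.0265,0],"spin":0},{"delta_pos":[0.032,-0.0265,0],"spin":0},{"delta_pos":[0,0,0],"spin":0}]'
python3 - <<'E'
from h import *
st(); c=cal("wrist"); im=capture("wrist"); cv2.imwrite("pics/w1.png",im); np.savez("w1.npz",f=c[0],cx=c[1],cy=c[2],R=c[3],t=c[4])
print(proj(c,[.529,.235,.104]),proj(c,[.449,.038,.04]))
E
```

```text
time_s: 0.82
position: [0.4421, 0.3162, 0.2304]
eef_rot: [[-0.918, 0.396, 0.002], [0.396, 0.918, -0.004], [-0.003, -0.003, -1.0]]
ft_force: [-0.4, 0.3, 0.3]
opening: 0.085
grip_force: 0.0
{'time_s': 0.8167, 'position': [0.4421, 0.3162, 0.2304], 'ft_force': [-0.3654, 0.2787, 0.3383], 'opening': 0.085, 'grip_force': 0.0, 'joints': [0.5192, 0.0734, 1.3873, -0.0043, 1.681, -0.6453]}
[[-0.918, 0.396, 0.002], [0.396, 0.918, -0.004], [-0.003, -0.003, -1.0]]
(np.float64(281.73800586017404), np.float64(291.58854434029945)) (np.float64(117.89882273776695), np.float64(264.08921545073406))
```

View pics/w1.png

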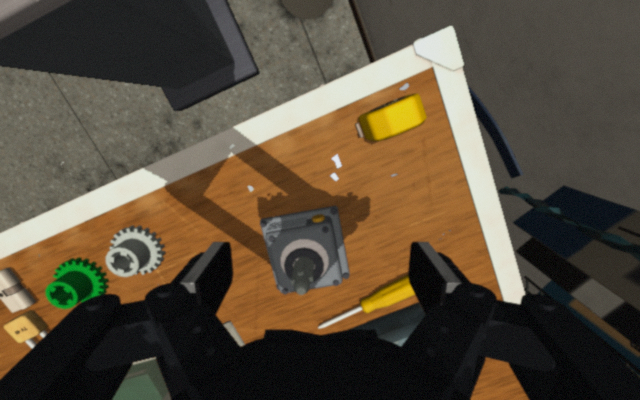

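The wrist view shows the unit with its shaft tip near (302,290), the housing top-plate corners roughly at (262,212), (338,207), (348,280) and (278,292), and the steel gear's hub top at (122,262).

Run:
```python
from h import *
z=np.load("w1.npz"); c=(float(z["f"]),float(z["cx"]),float(z["cy"]),z["R"],z["t"])
print("tip",onz(c,302,290,.104),"gear hub",onz(c,122,262,.04))
for q in((262,212),(338,207),(348,280),(278,292)): print(onz(c,*q,.04).round(4))
im=cv2.imread("pics/w1.png")[190:310,240:370]; im=cv2.resize(im,None,fx=4.5,fy=4.5,interpolation=cv2.INTER_CUBIC)
im=cv2.convertScaleAbs(im,alpha=1.8,beta=10)
t=cv2.imread("pics/top0.png")[190:240,225:280]; t=cv2.resize(t,(540,490),interpolation=cv2.INTER_CUBIC)
o=np.zeros((540,790,3),np.uint8); o[:,:]=cv2.resize(im,(790,540)) if 0 else 0
im=cv2.resize(im,(440,406)); t=cv2.resize(t,(340,309)); o[:406,:440]=im; o[:309,445:785]=t; cv2.imwrite("pics/z1.png",o)
```

```text
tip [0.53555175 0.25503732 0.104     ] gear hub [0.44856873 0.04434773 0.04      ]
[0.4583 0.2338 0.04  ]
[0.4881 0.3186 0.04  ]
[0.5831 0.2931 0.04  ]
[0.5639 0.2042 0.04  ]
```

View pics/z1.png

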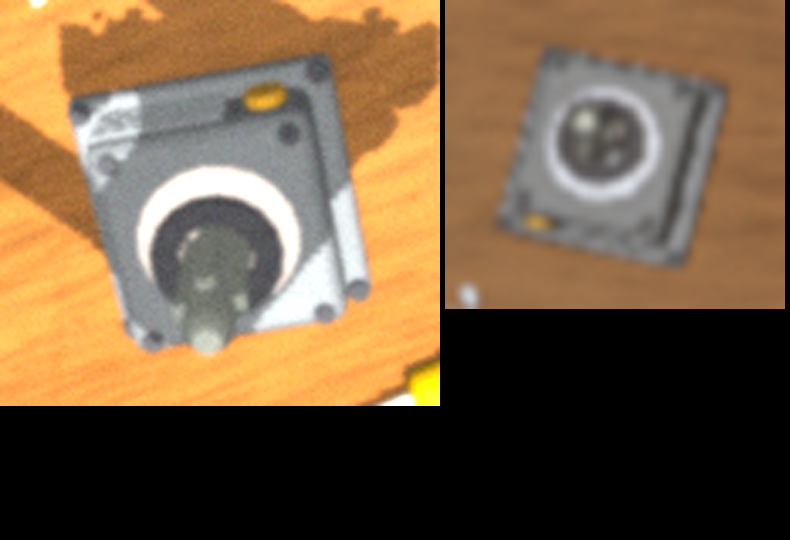

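In the crop, the bright tip is at full-picture wrist pixel (301.4,290), and in the top view at (247.3,209.4); the foot corners are (261,221), (337,208), (348,276) and (281,292).

```bash
python3 - <<'E'
from h import *
z=np.load("w1.npz"); c=(float(z["f"]),float(z["cx"]),float(z["cy"]),z["R"],z["t"])
print("tip w",onz(c,301.4,290,.104),"top",onz(cal("top"),247.3,209.4,.104),"scene",onz(cal("scene"),277,164,.104))
P=[onz(c,*q,.008)[:2] for q in((261.3,221),(336.9,207.7),(347.8,275.7),(281.4,291.9))]
for i in range(4):
    d=P[(i+1)%4]-P[i]; print(P[i].round(4),np.linalg.norm(d).round(4),np.degrees(np.arctan2(d[1],d[0])).round(1)%90)
t=cal("top")
P=[onz(t,225+(u-445)/6.18,190+v/6.18,.008)[:2] for u,v in((545,48),(728,88),(683,265),(500,225))]
for i in range(4):
    d=P[(i+1)%4]-P[i]; print(P[i].round(4),np.linalg.norm(d).round(4),np.degrees(np.arctan2(d[1],d[0])).round(1)%90)
E
python3 -m handwheel '[{"delta_pos":[0.001,-0.0405,0],"spin":0},{"delta_pos":[0.001,-0.0405,0],"spin":0},{"delta_pos":[0.001,-0.0405,0],"spin":0},{"delta_pos":[0.001,-0.0405,0],"spin":0},{"delta_pos":[0.001,-0.0405,0],"spin":0},{"delta_pos":[0.001,-0.0405,0],"spin":0},{"delta_pos":[0.001,-0.0405,0],"spin":0},{"delta_pos":[0.001,-0.0405,0],"spin":0}]'
python3 -m handwheel '[{"delta_pos":[0.001,-0.0405,0],"spin":0},{"delta_pos":[0.001,-0.0405,0],"spin":0},{"delta_pos":[0.001,-0.0405,0],"spin":0},{"delta_pos":[0.001,-0.0405,0],"spin":0},{"delta_pos":[0.001,-0.0405,0],"spin":0},{"delta_pos":[0.001,-0.0405,0],"spin":0},{"delta_pos":[0,-0.0205,0],"spin":0},{"delta_pos":[0,0,0],"spin":0}]' 0.065
```

```text
tip w [0.5353073  0.25446804 0.104     ] top [0.5350876  0.25391569 0.104     ] scene [0.53552703 0.23618888 0.104     ]
[0.477  0.2167] 0.1002 77.3
[0.4991 0.3144] 0.1004 76.2
[0.5966 0.2904] 0.0962 82.3
[0.5836 0.1951] 0.1088 78.6
[0.5946 0.2916] 0.1029 77.6
[0.5725 0.1911] 0.0997 77.4
[0.4752 0.2128] 0.1015 77.7
[0.4967 0.312 ] 0.1 78.2
time_s: 1.53
position: [0.4443, -0.003, 0.2313]
eef_rot: [[-0.923, 0.386, 0.0], [0.386, 0.923, 0.001], [-0.0, 0.001, -1.0]]
ft_force: [-0.1, 0.1, -0.8]
opening: 0.0854
grip_force: 0.0
time_s: 2.2
position: [0.4507, -0.2689, 0.2303]
eef_rot: [[-0.92, 0.391, -0.001], [0.391, 0.92, -0.0], [0.001, -0.001, -1.0]]
ft_force: [-0.4, 1.1, 0.7]
opening: 0.0651
grip_force: 0.0
```

Run:
```python
from h import *
s=st(); c=cal("wrist"); im=capture("wrist"); cv2.imwrite("pics/w2.png",im); np.savez("w2.npz",f=c[0],cx=c[1],cy=c[2],R=c[3],t=c[4])
u,v=proj(c,[.463,-.356,.018]); print(u,v)
```

```text
{'time_s': 2.2, 'position': [0.4507, -0.2689, 0.2303], 'ft_force': [-0.3883, 1.0754, 0.7404], 'opening': 0.0651, 'grip_force': 0.0, 'joints': [-0.6453, 0.0322, 1.4308, -0.0011, 1.6797, -1.8144]}
[[-0.92, 0.391, -0.001], [0.391, 0.92, -0.0], [0.001, -0.001, -1.0]]
260.0868505056474 205.2318563596335
```

View pics/w2.png

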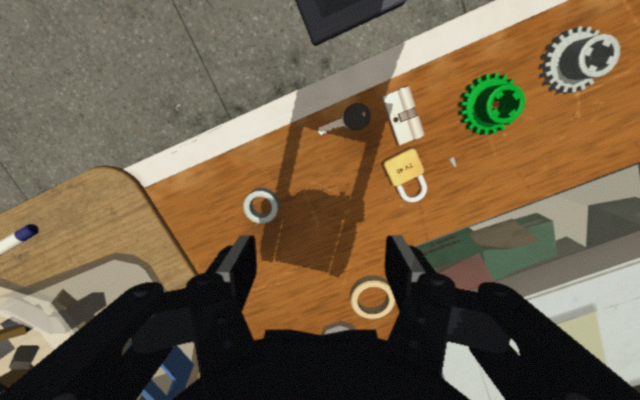

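The picture shows the steel spacer ring at about (261,206), key at (345,118), cream ring at (373,300), and the steel gear far right at (585,58).

Run:
```python
from h import *
z=np.load("w2.npz"); c=(float(z["f"]),float(z["cx"]),float(z["cy"]),z["R"],z["t"])
im=cv2.imread("pics/w2.png"); hsv=cv2.cvtColor(im,cv2.COLOR_BGR2HSV)
m=np.zeros((400,640),np.uint8); r=(slice(180,232),slice(235,288)); m[r]=((hsv[r][...,1]<70)*255)
for thr in(90,160):
    mm=m&((hsv[...,2]>thr)*255).astype(np.uint8)
    k=max(cv2.findContours(mm,cv2.RETR_EXTERNAL,cv2.CHAIN_APPROX_NONE)[0],key=cv2.contourArea)
    (u,v),rad=cv2.minEnclosingCircle(k); e=cv2.fitEllipse(k); print(thr,u,v,rad,e)
    for zz in(.009,.018): print(zz,onz(c,u,v,zz).round(4))
```

```text
90 260.25 206.32691955566406 17.40633773803711 ((260.01300048828125, 206.1901092529297), (32.028709411621094, 33.61208724975586), 129.16371154785156)
0.009 [ 0.4664 -0.3594  0.009 ]
0.018 [ 0.4644 -0.3564  0.018 ]
160 258.89459228515625 206.2150115966797 16.048307418823242 ((258.977783203125, 206.2202911376953), (28.821203231811523, 29.05948257446289), 73.1513442993164)
0.009 [ 0.4655 -0.3609  0.009 ]
0.018 [ 0.4636 -0.3579  0.018 ]
```

```bash
python3 -m handwheel '[{"delta_pos":[0.0035,-0.0225,-0.033],"spin":0},{"delta_pos":[0.0035,-0.0225,-0.033],"spin":0},{"delta_pos":[0.0035,-0.0225,-0.033],"spin":0},{"delta_pos":[0.0035,-0.0225,-0.033],"spin":0},{"delta_pos":[0,0,0],"spin":0},{"delta_pos":[0,0,0],"spin":0},{"delta_pos":[0,0,0],"spin":0},{"delta_pos":[0,0,0],"spin":0}]' 0.065
python3 - <<'E'
from h import *
s=st(); c=cal("wrist"); im=capture("wrist"); cv2.imwrite("pics/w3.png",im); np.savez("w3.npz",f=c[0],cx=c[1],cy=c[2],R=c[3],t=c[4])
print(proj(c,[.465,-.359,.018]))
hsv=cv2.cvtColor(im,cv2.COLOR_BGR2HSV); u,v=map(int,proj(c,[.465,-.359,.018]))
m=np.zeros((400,640),np.uint8); r=(slice(v-45,v+45),slice(u-50,u+50)); m[r]=((hsv[r][...,1]<70)*255)
for thr in(60,90,160):
    mm=m&((hsv[...,2]>thr)*255).astype(np.uint8)
    k=max(cv2.findContours(mm,cv2.RETR_EXTERNAL,cv2.CHAIN_APPROX_NONE)[0],key=cv2.contourArea)
    (a,b),rad=cv2.minEnclosingCircle(k); print(thr,a,b,rad)
    for zz in(.009,.018): print(zz,onz(c,a,b,zz).round(4))
cv2.imwrite("pics/z3.png",cv2.resize(im[v-70:v+70,u-90:u+90],None,fx=3,fy=3))
E
```

```text
time_s: 2.92
position: [0.4666, -0.3551, 0.1021]
eef_rot: [[-0.923, 0.386, 0.004], [0.386, 0.923, -0.002], [-0.004, -0.001, -1.0]]
ft_force: [-0.6, 0.6, 0.4]
opening: 0.0652
grip_force: 0.0
{'time_s': 2.9167, 'position': [0.4666, -0.3551, 0.1021], 'ft_force': [-0.5571, 0.6491, 0.3853], 'opening': 0.0652, 'grip_force': 0.0, 'joints': [-0.7476, 0.2232, 1.4754, 0.0007, 1.4389, -1.9227]}
[[-0.923, 0.386, 0.004], [0.386, 0.923, -0.002], [-0.004, -0.001, -1.0]]
(np.float64(315.0203175282494), np.float64(200.36676922964014))
60 316.34600830078125 197.7833709716797 27.597644805908203
0.009 [ 0.4659 -0.3584  0.009 ]
0.018 [ 0.4634 -0.3572  0.018 ]
90 316.3707580566406 198.9730682373047 27.291013717651367
0.009 [ 0.4669 -0.3588  0.009 ]
0.018 [ 0.4643 -0.3576  0.018 ]
160 316.5 199.5 26.879459381103516
0.009 [ 0.4673 -0.3588  0.009 ]
0.018 [ 0.4648 -0.3576  0.018 ]
```

View pics/z3.png

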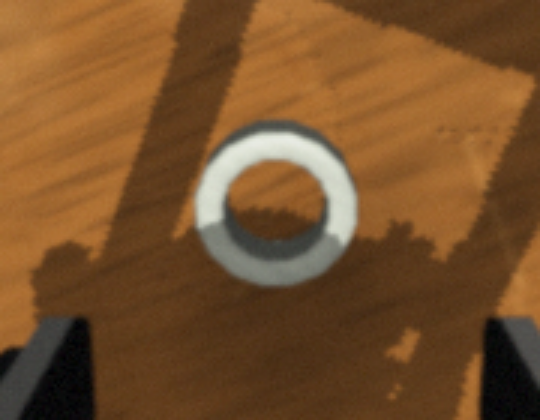

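The crop shows the lone ring, its top face centred at wrist pixel (316.5,199.5), with both fingers clear on either side.

```bash
python3 -m handwheel '[{"delta_pos":[-0.0015,-0.003,-0.024],"spin":0},{"delta_pos":[0,0,-0.024],"spin":0},{"delta_pos":[0,0,-0.024],"spin":0},{"delta_pos":[0,0,-0.024],"spin":0},{"delta_pos":[0,0,-0.003],"spin":0},{"delta_pos":[0,0,0],"spin":0},{"delta_pos":[0,0,0],"spin":0},{"delta_pos":[0,0,0],"spin":0}]' 0.065
python3 -m handwheel '[{"delta_pos":[0,0,0],"spin":0},{"delta_pos":[0,0,0],"spin":0},{"delta_pos":[0,0,0],"spin":0},{"delta_pos":[0,0,0],"spin":0},{"delta_pos":[0,0,0],"spin":0},{"delta_pos":[0,0,0],"spin":0},{"delta_pos":[0,0,0],"spin":0},{"delta_pos":[0,0,0],"spin":0}]' 0.036 40
```

```text
time_s: 3.63
position: [0.4652, -0.3601, 0.0034]
eef_rot: [[-0.922, 0.387, 0.004], [0.387, 0.922, -0.004], [-0.005, -0.002, -1.0]]
ft_force: [-0.1, 0.5, -0.3]
opening: 0.0648
grip_force: 0.0
time_s: 4.3
position: [0.4648, -0.3599, 0.0029]
eef_rot: [[-0.922, 0.387, 0.003], [0.387, 0.922, -0.002], [-0.004, -0.001, -1.0]]
ft_force: [-0.7, 1.0, 5.3]
opening: 0.0425
grip_force: 40.1
```

```bash
python3 -m handwheel '[{"delta_pos":[0,0,0.02],"spin":0},{"delta_pos":[0,0,0.04],"spin":0},{"delta_pos":[0,0,0.04],"spin":0},{"delta_pos":[0,0,0.04],"spin":0},{"delta_pos":[0,0.02,0.03],"spin":0},{"delta_pos":[0,0.04,0],"spin":0},{"delta_pos":[0,0.04,0],"spin":0},{"delta_pos":[0,0.04,0],"spin":0}]'
python3 -m handwheel '[{"delta_pos":[0,0.04,0],"spin":0},{"delta_pos":[0,0.04,0],"spin":0},{"delta_pos":[0,0.04,0],"spin":0},{"delta_pos":[0,0.04,0],"spin":0},{"delta_pos":[0,0.04,0],"spin":0},{"delta_pos":[0,0.04,0],"spin":0},{"delta_pos":[0,0.04,0],"spin":0},{"delta_pos":[0,0.04,0],"spin":0}]'
```

```text
time_s: 4.97
position: [0.4636, -0.2181, 0.1717]
eef_rot: [[-0.921, 0.389, 0.002], [0.389, 0.921, -0.001], [-0.003, -0.0, -1.0]]
ft_force: [0.7, 0.7, -0.5]
opening: 0.0426
grip_force: 41.0
time_s: 5.63
position: [0.4631, 0.1029, 0.1708]
eef_rot: [[-0.922, 0.388, 0.001], [0.388, 0.922, 0.0], [-0.001, 0.001, -1.0]]
ft_force: [0.0, 0.3, -1.1]
opening: 0.0423
grip_force: 41.0
```

```bash
python3 -m handwheel '[{"delta_pos":[0.005,0.035,0],"spin":0},{"delta_pos":[0.005,0.035,0],"spin":0},{"delta_pos":[0,0.02,0],"spin":0},{"delta_pos":[0,0,0],"spin":0},{"delta_pos":[0,0,0],"spin":0},{"delta_pos":[0,0,0],"spin":0},{"delta_pos":[0,0,0],"spin":0},{"delta_pos":[0,0,0],"spin":0}]'
python3 - <<'E'
from h import *
s=st(); c=cal("wrist"); im=capture("wrist"); cv2.imwrite("pics/w4.png",im); np.savez("w4.npz",f=c[0],cx=c[1],cy=c[2],R=c[3],t=c[4],p=s["position"])
print("tip exp",proj(c,[.535,.253,.104]),"ring top exp",proj(c,np.array(s["position"])+[0,0,.015]))
cv2.imwrite("pics/z4.png",cv2.resize(im[160:360,200:460],None,fx=3,fy=3,interpolation=cv2.INTER_CUBIC))
E
```

```text
time_s: 6.3
position: [0.4737, 0.1899, 0.1704]
eef_rot: [[-0.921, 0.389, 0.0], [0.389, 0.921, -0.0], [-0.0, -0.0, -1.0]]
ft_force: [-0.3, -0.1, -1.4]
opening: 0.0425
grip_force: 41.0
{'time_s': 6.3, 'position': [0.4737, 0.1899, 0.1704], 'ft_force': [-0.3087, -0.051, -1.4102], 'opening': 0.0425, 'grip_force': 40.9885, 'joints': [0.2702, 0.0189, 1.5631, -0.0002, 1.5595, -0.9008]}
[[-0.921, 0.389, 0.0], [0.389, 0.921, -0.0], [-0.0, -0.0, -1.0]]
tip exp (np.float64(427.3387527433615), np.float64(247.30717995421233)) ring top exp (np.float64(320.30011737431573), np.float64(262.87746324826423))
```

View pics/z4.png

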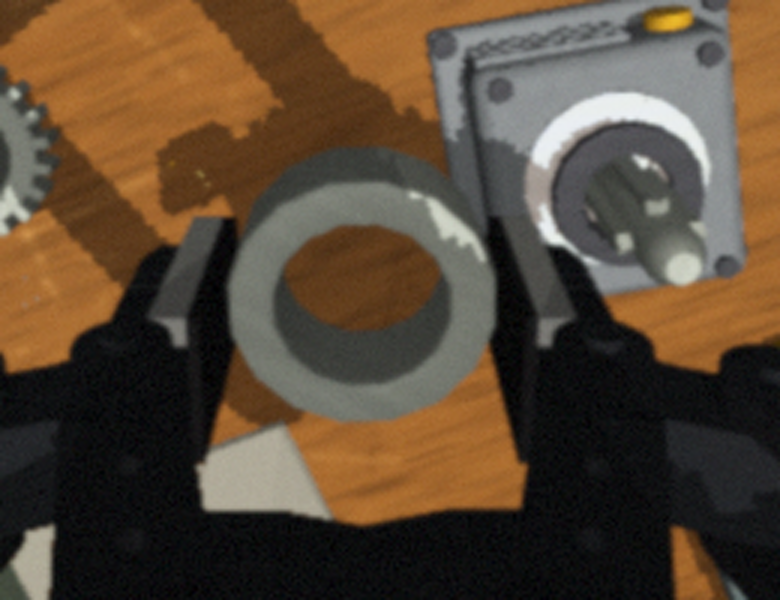

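The crop shows the ring held level, its top face centred at full-picture (320.7,260.7); the shaft tip is at (428,248.7) and the dark seat ring at (409.7,224.7).

Run:
```python
from h import *
z=np.load("w4.npz"); c=(float(z["f"]),float(z["cx"]),float(z["cy"]),z["R"],z["t"]); p=z["p"]
tip=onz(c,428,248.7,.104); seat=onz(c,409.7,224.7,.056)
print("tip",tip,"seat",seat)
for h in(.013,.015,.017): 
    r=onz(c,320.7,260.7,p[2]+h); print("ring",r.round(4),(r-p).round(4))
f=lambda X:tuple(((np.array(proj(c,X))-[200,160])*3).round().astype(int))
for yaw in (-12.5,):
  for k in range(4):
    a=np.radians(yaw+90*k); 
    print("rib top",k,f([tip[0]+.012*np.cos(a),tip[1]+.012*np.sin(a),.085]), "bottom",f([tip[0]+.012*np.cos(a),tip[1]+.012*np.sin(a),.056]))
# edge directions of top plate / foot at z
for q,zz in((((432,40),(478,205)),.03),(((745,255),(720,10)),.008),(((478,68),(640,35)),.04),):
    a,b=[onz(c,200+u/3,160+v/3,zz)[:2] for u,v in q]; d=b-a; print(np.degrees(np.arctan2(d[1],d[0])).round(1)%90)
```

```text
tip [0.53632169 0.25311701 0.104     ] seat [0.53580266 0.25309966 0.056     ]
ring [0.4737 0.1901 0.1834] [0.     0.0002 0.013 ]
ring [0.4727 0.1905 0.1854] [-0.001   0.0006  0.015 ]
ring [0.4717 0.1909 0.1874] [-0.002  0.001  0.017]
rib top 0 (np.int64(664), np.int64(274)) bottom (np.int64(634), np.int64(231))
rib top 1 (np.int64(704), np.int64(228)) bottom (np.int64(669), np.int64(189))
rib top 2 (np.int64(656), np.int64(195)) bottom (np.int64(626), np.int64(159))
rib top 3 (np.int64(617), np.int64(242)) bottom (np.int64(591), np.int64(202))
83.5
79.0
79.0
```

```bash
python3 -m handwheel '[{"delta_pos":[0.021,0.021,0],"spin":0},{"delta_pos":[0.021,0.021,0],"spin":0},{"delta_pos":[0.0215,0.0205,0],"spin":0},{"delta_pos":[0,0,-0.02],"spin":0},{"delta_pos":[0,0,-0.02],"spin":0},{"delta_pos":[0,0,-0.012],"spin":0},{"delta_pos":[0,0,0],"spin":0},{"delta_pos":[0,0,0],"spin":0}]'
python3 - <<'E'
from h import *
s=st(); c=cal("wrist"); im=capture("wrist"); cv2.imwrite("pics/w5.png",im); np.savez("w5.npz",f=c[0],cx=c[1],cy=c[2],R=c[3],t=c[4],p=s["position"])
w=cv2.resize(im[180:340,240:400],(480,480),interpolation=cv2.INTER_CUBIC)
sc=cal("scene"); u,v=map(int,proj(sc,[.536,.253,.1])); i2=capture("scene"); w2=cv2.resize(i2[v-40:v+40,u-26:u+26],(312,480),interpolation=cv2.INTER_CUBIC)
cv2.imwrite("pics/z5.png",np.hstack([w,w2])); print(u,v,proj(c,[.536,.253,.104]))
E
```

```text
time_s: 7.02
position: [0.5366, 0.2527, 0.1176]
eef_rot: [[-0.922, 0.388, -0.002], [0.388, 0.922, -0.001], [0.002, -0.001, -1.0]]
ft_force: [0.0, -1.0, -1.4]
opening: 0.0423
grip_force: 41.1
{'time_s': 7.0167, 'position': [0.5366, 0.2527, 0.1176], 'ft_force': [0.007, -1.0318, -1.3713], 'opening': 0.0423, 'grip_force': 41.0943, 'joints': [0.3446, 0.2314, 1.4336, 0.0, 1.4787, -0.8274]}
[[-0.922, 0.388, -0.002], [0.388, 0.922, -0.001], [0.002, -0.001, -1.0]]
274 162 (np.float64(320.35262258969857), np.float64(236.77867123515435))
```

View pics/z5.png

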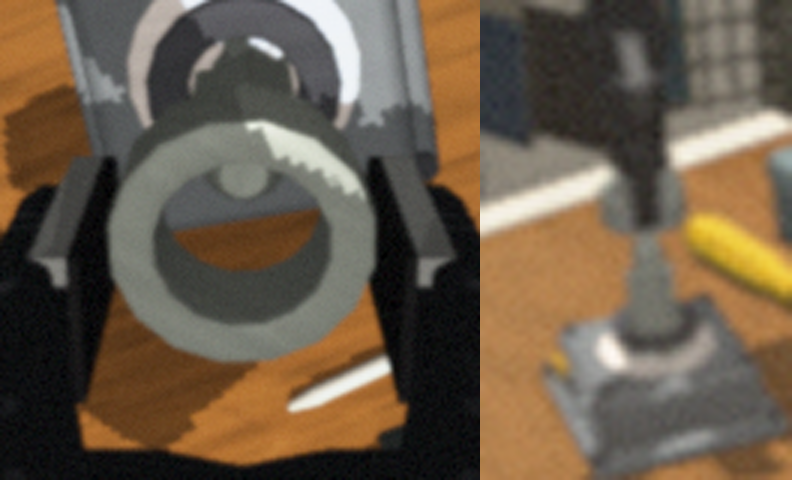

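Left: the shaft tip shows through the ring's bore at wrist pixel (320.7,240), the ring's top centre at (320.7,260.7). Right: the ring sits right above the shaft.

```bash
python3 -m handwheel '[{"delta_pos":[0.001,-0.0005,-0.004],"spin":0},{"delta_pos":[0,0,-0.005],"spin":0},{"delta_pos":[0,0,-0.005],"spin":0},{"delta_pos":[0,0,-0.005],"spin":0},{"delta_pos":[0,0,-0.005],"spin":0},{"delta_pos":[0,0,-0.003],"spin":0},{"delta_pos":[0,0,0],"spin":0},{"delta_pos":[0,0,0],"spin":0}]'
```

```text
time_s: 7.78
position: [0.5378, 0.253, 0.0909]
eef_rot: [[-0.922, 0.387, -0.001], [0.387, 0.922, -0.0], [0.001, -0.0, -1.0]]
ft_force: [-0.5, 0.1, -0.2]
opening: 0.0423
grip_force: 41.1
```

Now at the rib tops with no load; go on gently.

```bash
python3 -m handwheel '[{"delta_pos":[0,0,-0.003],"spin":0},{"delta_pos":[0,0,-0.003],"spin":0},{"delta_pos":[0,0,-0.003],"spin":0},{"delta_pos":[0,0,-0.003],"spin":0},{"delta_pos":[0,0,0],"spin":0},{"delta_pos":[0,0,0],"spin":0},{"delta_pos":[0,0,0],"spin":0},{"delta_pos":[0,0,0],"spin":0}]'
```

```text
time_s: 8.45
position: [0.5382, 0.2531, 0.0795]
eef_rot: [[-0.922, 0.387, 0.0], [0.387, 0.922, 0.0], [-0.0, 0.0, -1.0]]
ft_force: [0.3, 0.2, -0.3]
opening: 0.0427
grip_force: 41.1
```

```bash
python3 -m handwheel '[{"delta_pos":[0,0,-0.005],"spin":0},{"delta_pos":[0,0,-0.005],"spin":0},{"delta_pos":[0,0,-0.005],"spin":0},{"delta_pos":[0,0,-0.002],"spin":0},{"delta_pos":[0,0,-0.001],"spin":0},{"delta_pos":[0,0,-0.001],"spin":0},{"delta_pos":[0,0,0],"spin":0},{"delta_pos":[0,0,0],"spin":0}]'
```

```text
time_s: 9.12
position: [0.5382, 0.2531, 0.0605]
eef_rot: [[-0.922, 0.387, 0.0], [0.387, 0.922, 0.0], [-0.0, 0.0, -1.0]]
ft_force: [-0.8, -0.2, -0.9]
opening: 0.0422
grip_force: 41.1
```

```bash
python3 -m handwheel '[{"delta_pos":[0,0,-0.001],"spin":0},{"delta_pos":[0,0,-0.001],"spin":0},{"delta_pos":[0,0,0],"spin":0},{"delta_pos":[0,0,0],"spin":0},{"delta_pos":[0,0,0],"spin":0},{"delta_pos":[0,0,0],"spin":0},{"delta_pos":[0,0,0],"spin":0},{"delta_pos":[0,0,0],"spin":0}]'
```

```text
time_s: 9.78
position: [0.5384, 0.2532, 0.0589]
eef_rot: [[-0.922, 0.387, 0.001], [0.387, 0.922, 0.0], [-0.001, 0.001, -1.0]]
ft_force: [-1.1, -0.1, 3.5]
opening: 0.0421
grip_force: 41.5
```

```bash
python3 -m handwheel '[{"delta_pos":[0,0,0],"spin":0},{"delta_pos":[0,0,0],"spin":0},{"delta_pos":[0,0,0],"spin":0},{"delta_pos":[0,0,0.003],"spin":0},{"delta_pos":[0,0,0.01],"spin":0},{"delta_pos":[0,0,0.03],"spin":0},{"delta_pos":[0,0,0.04],"spin":0},{"delta_pos":[0,0,0.04],"spin":0}]' 0.065
python3 -m handwheel '[{"delta_pos":[-0.015,-0.035,0.01],"spin":0},{"delta_pos":[-0.016,-0.037,0],"spin":0},{"delta_pos":[-0.016,-0.037,0],"spin":0},{"delta_pos":[-0.016,-0.037,-0.005],"spin":0},{"delta_pos":[-0.016,-0.037,-0.01],"spin":0},{"delta_pos":[-0.01,-0.025,-0.025],"spin":0},{"delta_pos":[0,0,-0.03],"spin":0},{"delta_pos":[0,0,0],"spin":0}]' 0.07
python3 - <<'E'
from h import *
s=st(); c=cal("wrist"); im=capture("wrist"); cv2.imwrite("pics/w6.png",im); np.savez("w6.npz",f=c[0],cx=c[1],cy=c[2],R=c[3],t=c[4],p=s["position"])
u,v=map(int,proj(c,[.449,.044,.04])); print(u,v)
w=cv2.resize(im[v-50:v+50,u-50:u+50],(500,500),interpolation=cv2.INTER_CUBIC)
sc=cal("scene"); a,b=map(int,proj(sc,[.536,.253,.08])); i2=capture("scene"); w2=cv2.resize(i2[b-30:b+30,a-18:a+18],(300,500),interpolation=cv2.INTER_CUBIC)
cv2.imwrite("pics/z6.png",np.hstack([w,w2]))
E
```

```text
time_s: 10.45
position: [0.5372, 0.2527, 0.1821]
eef_rot: [[-0.922, 0.387, -0.002], [0.387, 0.922, -0.001], [0.002, -0.002, -1.0]]
ft_force: [1.3, 0.8, 0.9]
opening: 0.065
grip_force: 0.0
time_s: 11.12
position: [0.4449, 0.0438, 0.1167]
eef_rot: [[-0.921, 0.39, -0.01], [0.39, 0.921, 0.0], [0.009, -0.003, -1.0]]
ft_force: [-1.6, 0.7, -1.2]
opening: 0.0701
grip_force: 0.0
{'time_s': 11.1167, 'position': [0.4449, 0.0438, 0.1167], 'ft_force': [-1.5767, 0.6795, -1.2436], 'opening': 0.0701, 'grip_force': 0.0, 'joints': [-0.0289, -0.0849, 1.7729, 0.0001, 1.4631, -1.1987]}
[[-0.921, 0.39, -0.01], [0.39, 0.921, 0.0], [0.009, -0.003, -1.0]]
322 209
```

View pics/z6.png

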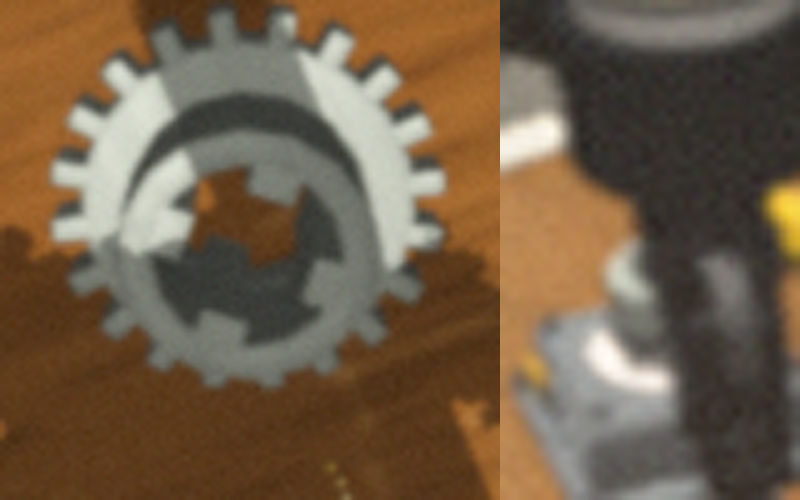

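The left half shows the steel gear: hub top centred at about (250,254) in the crop, lug tips at (272,197), (188,230), (226,320), (309,283). The right half shows the spacer lying on the seat, partly hidden by the gripper.

Run:
```python
from h import *
z=np.load("w6.npz"); c=(float(z["f"]),float(z["cx"]),float(z["cy"]),z["R"],z["t"]); p=z["p"]
W=lambda x,y:onz(c,272+x/5,159+y/5,.04)
L=np.array([W(*q)[:2] for q in((272,197),(188,230),(226,320),(309,283))]); print("lug centre",L.mean(0).round(4))
for i,j in((0,2),(1,3)):
    d=L[i]-L[j]; print(np.linalg.norm(d).round(4),np.degrees(np.arctan2(d[1],d[0])).round(1))
print("outer",W(251,252).round(4),[W(*q)[:2].round(4) for q in((120,250),(382,250),(251,373),(251,130))])
im=cv2.cvtColor(cv2.imread("pics/w6.png"),cv2.COLOR_BGR2HSV).astype(float)
for c0 in (L.mean(0),W(251,252)[:2]):
  for r in(.0115,.0125,.0132):
    th=np.radians(np.arange(0,360,2)); v=[]
    for a in th:
        u,w=proj(c,[c0[0]+r*np.cos(a),c0[1]+r*np.sin(a),.04]); v.append(im[int(round(w)),int(round(u))])
    v=np.array(v); g=((v[:,2]>85)&(v[:,1]<80)).astype(float); ph=np.degrees(np.angle((g*np.exp(4j*th)).sum()))/4; print(r,"lug dir mod 90",ph.round(1)%90,g.mean().round(2))
```

```text
lug centre [0.4498 0.0427]
0.0213 137.5
0.0207 -137.7
outer [0.449  0.0434 0.04  ] [array([0.4408, 0.0249]), array([0.4566, 0.0622]), array([0.4676, 0.0356]), array([0.4311, 0.051 ])]
0.0115 lug dir mod 90 47.2 0.46
0.0125 lug dir mod 90 47.8 0.43
0.0132 lug dir mod 90 48.0 0.42
0.0115 lug dir mod 90 47.1 0.44
0.0125 lug dir mod 90 48.0 0.44
0.0132 lug dir mod 90 47.1 0.46
```

```bash
python3 -m handwheel '[{"delta_pos":[0.0045,-0.001,-0.03],"spin":0},{"delta_pos":[0,0,-0.03],"spin":0},{"delta_pos":[0,0,-0.025],"spin":0},{"delta_pos":[0,0,-0.013],"spin":0},{"delta_pos":[0,0,0],"spin":0},{"delta_pos":[0,0,0],"spin":0},{"delta_pos":[0,0,0],"spin":0},{"delta_pos":[0,0,0],"spin":0}]' 0.065
```

```text
time_s: 11.88
position: [0.4558, 0.0444, 0.0259]
eef_rot: [[-0.922, 0.387, 0.005], [0.387, 0.922, -0.0], [-0.005, 0.002, -1.0]]
ft_force: [0.1, 1.4, 0.5]
opening: 0.0652
grip_force: 0.0
```

```bash
python3 -m handwheel '[{"delta_pos":[-0.005,-0.0015,-0.004],"spin":0},{"delta_pos":[0,0,-0.004],"spin":0},{"delta_pos":[0,0,0],"spin":0},{"delta_pos":[0,0,0],"spin":0},{"delta_pos":[0,0,0],"spin":0},{"delta_pos":[0,0,0],"spin":0},{"delta_pos":[0,0,0],"spin":0},{"delta_pos":[0,0,0],"spin":0}]' 0.065
```

```text
time_s: 12.55
position: [0.4487, 0.0425, 0.0154]
eef_rot: [[-0.922, 0.387, 0.0], [0.387, 0.922, 0.0], [-0.0, 0.0, -1.0]]
ft_force: [-0.1, 0.1, -0.5]
opening: 0.0652
grip_force: 0.0
```

```bash
python3 -m handwheel '[{"delta_pos":[0,0,0],"spin":0},{"delta_pos":[0,0,0],"spin":0},{"delta_pos":[0,0,0],"spin":0},{"delta_pos":[0,0,0],"spin":0},{"delta_pos":[0,0,0],"spin":0},{"delta_pos":[0,0,0],"spin":0},{"delta_pos":[0,0,0],"spin":0},{"delta_pos":[0,0,0],"spin":0}]' 0.034 90
```

```text
time_s: 13.22
position: [0.4489, 0.0425, 0.016]
eef_rot: [[-0.922, 0.387, 0.001], [0.387, 0.922, -0.0], [-0.001, 0.0, -1.0]]
ft_force: [-1.8, -0.5, 4.8]
opening: 0.0393
grip_force: 90.4
```

```bash
python3 -m handwheel '[{"delta_pos":[0,0,0.02],"spin":0},{"delta_pos":[0,0,0.04],"spin":0},{"delta_pos":[0,0,0.04],"spin":0},{"delta_pos":[0,0.01,0.035],"spin":-0.04},{"delta_pos":[0.003,0.03,0.02],"spin":-0.04},{"delta_pos":[0.004,0.036,0],"spin":-0.04},{"delta_pos":[0.004,0.036,0],"spin":-0.04},{"delta_pos":[0.004,0.036,0],"spin":-0.04}]'
python3 -m handwheel '[{"delta_pos":[0,0,0],"spin":-0.04},{"delta_pos":[0,0,0],"spin":0},{"delta_pos":[0,0,0],"spin":0},{"delta_pos":[0,0,0],"spin":0},{"delta_pos":[0,0,0],"spin":0},{"delta_pos":[0,0,0],"spin":0},{"delta_pos":[0,0,0],"spin":0},{"delta_pos":[0,0,0],"spin":0}]'
python3 - <<'E'
from h import *
s=st(); c=cal("wrist"); im=capture("wrist"); cv2.imwrite("pics/w7.png",im); p=np.array(s["position"]); np.savez("w7.npz",f=c[0],cx=c[1],cy=c[2],R=c[3],t=c[4],p=p)
print(proj(c,p+[0,0,.024]),proj(c,[.5365,.253,.104]))
cv2.imwrite("pics/z7.png",cv2.resize(im[180:380,210:476],(800,602-2),interpolation=cv2.INTER_CUBIC))
E
```

```text
time_s: 13.88
position: [0.4634, 0.1919, 0.1699]
eef_rot: [[-0.825, 0.565, -0.0], [0.565, 0.825, 0.0], [0.0, 0.0, -1.0]]
ft_force: [0.9, -0.2, -3.2]
opening: 0.0395
grip_force: 91.5
time_s: 14.55
position: [0.4637, 0.19, 0.1705]
eef_rot: [[-0.803, 0.596, 0.0], [0.596, 0.803, 0.0], [-0.0, 0.0, -1.0]]
ft_force: [-0.5, 0.2, -2.7]
opening: 0.0392
grip_force: 91.9
{'time_s': 14.55, 'position': [0.4637, 0.19, 0.1705], 'ft_force': [-0.5437, 0.1842, -2.6559], 'opening': 0.0392, 'grip_force': 91.8578, 'joints': [0.2756, -0.0019, 1.584, 0.0001, 1.5591, -0.6564]}
[[-0.803, 0.596, 0.0], [0.596, 0.803, 0.0], [-0.0, 0.0, -1.0]]
(np.float64(320.79849979620246), np.float64(272.9281103025979)) (np.float64(444.8187080209649), np.float64(233.98408192961102))
```

View pics/z7.png

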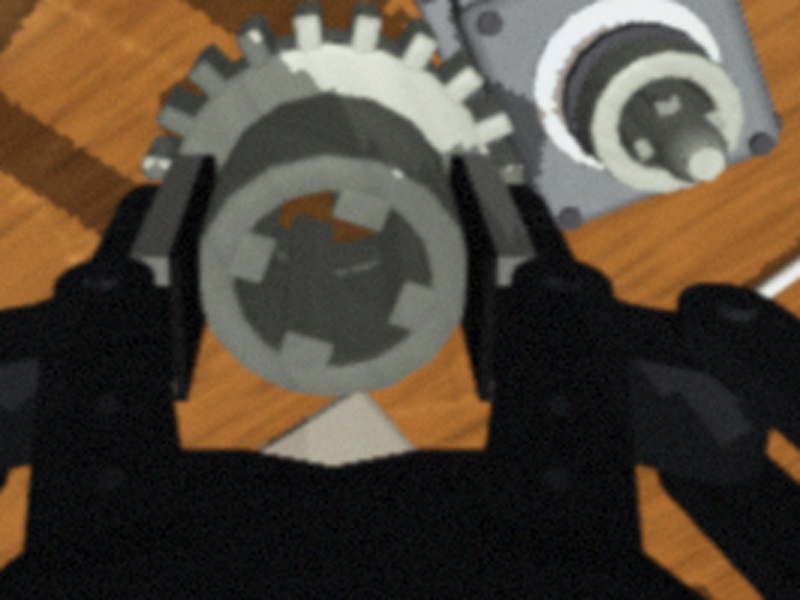

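The picture shows the gear in hand with lug tips at (360,222), (272,258), (307,338), (398,303) in the crop, hub centred at (333,275). The spacer lies round the shaft on its seat, shaft tip at crop (706,163), rib tops near (665,103) and (643,148).

Run:
```python
from h import *
z=np.load("w7.npz"); c=(float(z["f"]),float(z["cx"]),float(z["cy"]),z["R"],z["t"]); p=z["p"]
k=800/266
W=lambda q,zz:onz(c,210+q[0]/k,180+q[1]/3,zz)
for h in(.024,):
    L=np.array([W(q,p[2]+h)[:2] for q in((360,222),(272,258),(307,338),(398,303))]); print("lug ctr",L.mean(0)-p[:2],"hub ctr",W((333,275),p[2]+h)[:2]-p[:2])
    for i,j in((0,2),(1,3)):
        d=L[i]-L[j]; print(np.linalg.norm(d).round(4),np.degrees(np.arctan2(d[1],d[0])).round(1)%90-45)
    im=cv2.cvtColor(cv2.imread("pics/w7.png"),cv2.COLOR_BGR2HSV).astype(float)
    for c0 in (L.mean(0),W((333,275),p[2]+h)[:2]):
      for r in(.0115,.0125,.0132):
        th=np.radians(np.arange(0,360,2)); v=[]
        for a in th:
            u,w=proj(c,[c0[0]+r*np.cos(a),c0[1]+r*np.sin(a),p[2]+h]); v.append(im[int(round(w)),int(round(u))])
        v=np.array(v); g=((v[:,2]>85)&(v[:,1]<80)).astype(float); ph=np.degrees(np.angle((g*np.exp(4j*th)).sum()))/4; print(r,"slot",(ph%90-45).round(1),g.mean().round(2))
tip=W((706,163),.104); print("tip",tip, "spacer", W((667,122),.074))
for q in((665,103),(643,148)):
    d=W(q,.0865)[:2]-tip[:2]; print("rib",np.linalg.norm(d).round(4),np.degrees(np.arctan2(d[1],d[0])).round(1))
```

```text
lug ctr [ 3.74601097e-04 -9.33707371e-05] hub ctr [-0.00052658  0.00034903]
0.0209 -13.599999999999994
0.0201 -13.599999999999994
0.0115 slot -11.2 0.44
0.0125 slot -10.7 0.39
0.0132 slot -11.0 0.39
0.0115 slot -11.5 0.42
0.0125 slot -11.2 0.41
0.0132 slot -11.0 0.39
tip [0.53671554 0.25281102 0.104     ] spacer [0.53777674 0.25333903 0.074     ]
rib 0.0109 170.7
rib 0.0102 -108.0
```

```bash
python3 -m handwheel '[{"delta_pos":[0.024,0.021,0],"spin":0},{"delta_pos":[0.024,0.021,0],"spin":0},{"delta_pos":[0.025,0.021,0],"spin":0},{"delta_pos":[0,0,-0.02],"spin":0},{"delta_pos":[0,0,-0.02],"spin":0},{"delta_pos":[0,0,-0.005],"spin":0},{"delta_pos":[0,0,0],"spin":0},{"delta_pos":[0,0,0],"spin":0}]'
python3 - <<'E'
from h import *
s=st(); c=cal("wrist"); im=capture("wrist"); cv2.imwrite("pics/w8.png",im); p=np.array(s["position"]); np.savez("w8.npz",f=c[0],cx=c[1],cy=c[2],R=c[3],t=c[4],p=p)
E
```

```text
time_s: 15.27
position: [0.5365, 0.2533, 0.1256]
eef_rot: [[-0.803, 0.596, -0.0], [0.596, 0.803, -0.0], [0.0, -0.0, -1.0]]
ft_force: [-0.1, -0.3, -2.2]
opening: 0.0397
grip_force: 92.2
{'time_s': 15.2667, 'position': [0.5365, 0.2533, 0.1256], 'ft_force': [-0.0903, -0.3016, -2.1646], 'opening': 0.0397, 'grip_force': 92.2443, 'joints': [0.3456, 0.2255, 1.4244, 0.0, 1.4919, -0.5871]}
[[-0.803, 0.596, -0.0], [0.596, 0.803, -0.0], [0.0, -0.0, -1.0]]
```

Step down over the tip, watching the force.

```bash
python3 -m handwheel '[{"delta_pos":[0.0005,-0.0005,-0.004],"spin":0},{"delta_pos":[0,0,-0.004],"spin":0},{"delta_pos":[0,0,-0.003],"spin":0},{"delta_pos":[0,0,-0.003],"spin":0},{"delta_pos":[0,0,-0.003],"spin":0},{"delta_pos":[0,0,-0.002],"spin":0},{"delta_pos":[0,0,0],"spin":0},{"delta_pos":[0,0,0],"spin":0}]'
```

```text
time_s: 15.98
position: [0.5369, 0.253, 0.1061]
eef_rot: [[-0.803, 0.595, -0.0], [0.595, 0.803, -0.0], [0.0, -0.0, -1.0]]
ft_force: [0.1, -0.1, -1.6]
opening: 0.0399
grip_force: 92.3
```

```bash
python3 -m handwheel '[{"delta_pos":[0,0,-0.002],"spin":0},{"delta_pos":[0,0,-0.002],"spin":0},{"delta_pos":[0,0,-0.002],"spin":0},{"delta_pos":[0,0,-0.002],"spin":0},{"delta_pos":[0,0,0],"spin":0},{"delta_pos":[0,0,0],"spin":0},{"delta_pos":[0,0,0],"spin":0},{"delta_pos":[0,0,0],"spin":0}]'
```

```text
time_s: 16.65
position: [0.5372, 0.2531, 0.0985]
eef_rot: [[-0.803, 0.595, 0.0], [0.595, 0.803, 0.0], [-0.0, 0.0, -1.0]]
ft_force: [-0.6, -0.5, -2.8]
opening: 0.0398
grip_force: 92.3
```

```bash
python3 -m handwheel '[{"delta_pos":[0,0,-0.002],"spin":0},{"delta_pos":[0,0,-0.002],"spin":0},{"delta_pos":[0,0,-0.002],"spin":0},{"delta_pos":[0,0,-0.002],"spin":0},{"delta_pos":[0,0,-0.001],"spin":0},{"delta_pos":[0,0,-0.001],"spin":0},{"delta_pos":[0,0,0],"spin":0},{"delta_pos":[0,0,0],"spin":0}]'
```

```text
time_s: 17.32
position: [0.5371, 0.253, 0.0892]
eef_rot: [[-0.803, 0.595, 0.001], [0.595, 0.803, -0.0], [-0.0, 0.0, -1.0]]
ft_force: [-2.4, -2.5, 2.7]
opening: 0.0393
grip_force: 92.9
```

```bash
python3 -m handwheel '[{"delta_pos":[0,0,-0.001],"spin":0},{"delta_pos":[0,0,-0.001],"spin":0},{"delta_pos":[0,0,-0.001],"spin":0},{"delta_pos":[0,0,-0.001],"spin":0},{"delta_pos":[0,0,-0.001],"spin":0},{"delta_pos":[0,0,-0.001],"spin":0},{"delta_pos":[0,0,0],"spin":0},{"delta_pos":[0,0,0],"spin":0}]' - 110
```

```text
time_s: 17.98
position: [0.5372, 0.253, 0.0837]
eef_rot: [[-0.803, 0.595, 0.001], [0.595, 0.803, 0.0], [-0.001, 0.001, -1.0]]
ft_force: [-3.8, -2.7, 8.4]
opening: 0.0389
grip_force: 110.4
```

```bash
python3 -m handwheel '[{"delta_pos":[0,0,-0.001],"spin":0},{"delta_pos":[0,0,-0.001],"spin":0},{"delta_pos":[0,0,-0.0005],"spin":0},{"delta_pos":[0,0,-0.0005],"spin":0},{"delta_pos":[0,0,0],"spin":0},{"delta_pos":[0,0,0],"spin":0},{"delta_pos":[0,0,0],"spin":0},{"delta_pos":[0,0,0],"spin":0}]'
```

```text
time_s: 18.65
position: [0.5373, 0.253, 0.0821]
eef_rot: [[-0.803, 0.595, 0.002], [0.595, 0.803, 0.0], [-0.001, 0.001, -1.0]]
ft_force: [-5.7, -2.5, 13.3]
opening: 0.0388
grip_force: 111.1
```

```bash
python3 -m handwheel '[{"delta_pos":[0,0,-0.001],"spin":0},{"delta_pos":[0,0,-0.001],"spin":0},{"delta_pos":[0,0,0],"spin":0},{"delta_pos":[0,0,0],"spin":0},{"delta_pos":[0,0,0],"spin":0},{"delta_pos":[0,0,0],"spin":0},{"delta_pos":[0,0,0],"spin":0},{"delta_pos":[0,0,0],"spin":0}]'
```

```text
time_s: 19.32
position: [0.5374, 0.253, 0.082]
eef_rot: [[-0.803, 0.595, 0.002], [0.595, 0.803, 0.0], [-0.002, 0.002, -1.0]]
ft_force: [-8.9, -4.0, 18.8]
opening: 0.039
grip_force: 111.8
```

```bash
python3 -m handwheel '[{"delta_pos":[-0.0015,-0.0005,-0.001],"spin":0},{"delta_pos":[-0.001,0,-0.001],"spin":0},{"delta_pos":[0,0,-0.001],"spin":0},{"delta_pos":[0,0,0],"spin":0},{"delta_pos":[0,0,0],"spin":0},{"delta_pos":[0,0,0],"spin":0},{"delta_pos":[0,0,0],"spin":0},{"delta_pos":[0,0,0],"spin":0}]'
```

```text
time_s: 19.98
position: [0.5373, 0.2529, 0.082]
eef_rot: [[-0.803, 0.595, 0.009], [0.595, 0.803, 0.002], [-0.006, 0.007, -1.0]]
ft_force: [-8.0, -3.8, 25.7]
opening: 0.0389
grip_force: 112.5
```

```bash
python3 -c "
from cell import order
print(order.sign_off())"
```

```text
the job is handed in; nothing more can be done
None
```

The job is handed in: the spacer lies on the sprung seat, and the gear is meshed with the ribs and held against what reads as the hard stop, pressed with about 26 N. Tool height stayed at 82 mm as I pushed harder, which puts the gear's underside at about 66 mm (fully home); I did not check the final position with a picture.

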